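# Slide the saucer through the gap between the peg trays

### The arm

A 7-joint arm with a two-finger parallel gripper is mounted at the origin on the work surface. World frame = base frame: x ahead of the robot, y to its left, z up, the work surface at z = 0. Lengths are in m, angles in rad, forces in N, time in s.
With the tool pointing down it reaches from about 0.4 to 0.875 m from the base axis. Payload 19.3 kg.
Tool frame: the origin (TCP) lies at the very end of the fingers, on their centre line; the grasp point (between the pads) lies bot.pinch_z behind it (bot.pinch_z is the distance from the TCP to the grasp point, in m); z points along the fingers, y is the line along which they close (so a half turn about z gives the same grasp; the last joint's range is limited). The gripper opens to 85 mm and grips with 20 to 120 N. Pads are 22 mm wide; open, the fingers measure 114 mm over their backs; the gripper's body (76 mm by 85 mm) begins 54 mm behind the grasp point. The pads swing forward as they close: fully open they stand 13 mm farther back than shut.
Start: joints at [-1.375, 0.521, -0.036, 1.599, 0.021, 1.021, -0.113], TCP at [0.164, 0.603, 0.204] pointing down, gripper open.
Joint ranges: [-2.91, 2.91], [-0.3, 2.13], [-1.5, 1.42], [0.17, 2.43], [-1.26, 4.41], [0.16, 1.93], [-2.52, 2.52]. Speed limits (rad/s): [1.89, 1.89, 2.39, 2.39, 3.01, 3.01, 3.01].

### API

Orientations are given as [roll, pitch, yaw] about the fixed x, y, z axes, in that order (R = Rz(yaw) Ry(pitch) Rx(roll)).
In Python, from workcell import bot, grab_frame, ticket gives the robot as it stands.
- The arm moves only by the tool arm_command, never from a script. Its argument "commands" is a list of rows, each a list of 3 entries, a list of its own where there are three numbers: the shift along the world's x, y, z in mm, then the turn about the world's z in rad, then the gripper command: -1 is fully open, 1 is shut, values between are in proportion. In form: [[[tx, ty, tz], roll, fingers], ...]. A call has 1 to 20 rows; each row shifts and turns the commanded pose from where the row before left it; what a row does not reach is not made up. A row lasts 1/10 s, in which the tool goes at most 50 mm and 8.59 degrees, less where a joint would pass 70% of its speed; a pose out of reach is approached as far as the arm can. A call with a gripper value outside its range is refused whole. The fingers move at their own pace and stop on an object; "newtons" is the grip in N (left out, the last holds). Time passes only in rows, so rows that do not move let the fingers close. It gives the time, the measured TCP pose, the force, the opening and the grip force at its end, in the units of the state.
- bot.observe(): the state, without advancing time (a new reading comes with each control period).
- grab_frame(name): name is "scene" or "top" or "wrist"; returns a dict with "image" (384x512x3 uint8, red, green, blue), "vertical_fov" (degrees; the focal length in pixels is half the picture's height over the tangent of half this angle, whatever the lens; pixels are square), "cx", "cy" (the principal point, pixels), "R" (3x3) and "t" (3): a world point X has camera coordinates R X + t. Camera axes: x right, y down, z forward; pixel columns grow to the right and rows downward; lengths in m; the calibration is good to about 2 mm. A picture is of the moment at which its call begins. There is no depth.
- ticket.job_done(): hands the job in; it is judged then, once.
The state is a dict: "clock": time; "qpos": joint angles; "qd": joint speeds; "joint_efforts": joint torques, N m; "position": TCP position; "tool_rot": TCP orientation; "force": force on the tool from outside, world axes, zero at the start; "moment": the same for the moment, N m; "grip_width": finger opening in m; "finger_force": force on a finger pad.
Only numpy, scipy, OpenCV 4.12 (cv2) and the standard library are available. Lean on these libraries where they do the work, as an engineer would, in place of code of your own. Each camera call takes 0.05 s, during which the arm holds its last target. There are 200 camera calls.

### The job

Push the white saucer along the glass, between the two grey peg trays, until it lies wholly on the yellow round spot on the other side. Only push it with the fingertips: keep it flat on the glass, never lift or carry it, then let go and move clear. Leave the pump bottle, the measuring cup and the spring clamp where they stand.

Things in the scene. Friction and masses are not known exactly. Their poses are not given: they have to be found in the camera images.
- saucer: Loose round white ceramic saucer, 100 mm in diameter, 15 mm high, about 0.18 kg; foot 64 mm across, flaring to a rim whose outside is upright from 9 to 15 mm above the glass. Lies flat; 7 mm deep hollow on top inside a 5 mm wide rim. Starts on either the +x or -x side of the trays. Origin: centre of its underside; z up; yaw does not matter. Slides with plain friction, stops when no longer pushed.
- trays: The pair of low grey trays of clothes pegs, both stuck fast to the glass. Origin: middle of the gap between them, at the glass. The gap runs along the x axis; it is 106 mm wide (walls at y = -53 and +53 mm) and 60 mm long (x from -30 to +30 mm). Each tray is 70 mm wide along y (53 to 123 mm from the origin) and 40 mm high.
- pad: Flat yellow round spot, 130 mm in diameter, a film on the glass with no step to slide over. Origin: its centre, at the glass. The spot and the saucer start on opposite sides of the gap, each centre 95 to 145 mm from the origin of the trays along the gap and up to 18 mm off the gap's centre line.
- bottle: Bystander: loose closed black plastic pump bottle with a paper label, 65 mm in diameter, 168 mm high, spout 45 mm out along its -x. Origin: centre of its underside. It stands beyond the trays as seen from the robot.
- cup: Bystander: loose blue plastic measuring cup, 76 mm in diameter, 75 mm high, handle on its +y. Origin: centre of its underside. It stands on the robot's side of the trays.
- clamp: Bystander: loose steel spring clamp with red tips lying flat, 110 mm long along its x, 60 mm wide, 20 mm high. Origin: on the glass near its pivot. It lies on the robot's side of the trays.
Mind the look-alikes: they are no part of the job. What is meant by the saucer is not green, purple or red, and is the larger of those in its own colour.

How it is judged:
On the way:
1. the saucer is in the gap between the trays, flat on the glass (x of saucer in the frame of trays between -0.03 and 0.03 m and y of saucer in the frame of trays between -0.006 and 0.006 m and height (world z) of saucer below 0.006 m), for 0.05 s.
At the end, for the whole second after the job is handed in: The saucer has passed through the gap between the trays and lies flat and still on the glass wholly within the yellow spot (centre within 15 mm of the spot's centre); bottle, cup and clamp are within 15 mm of where they started (horizontal distance between saucer and pad below 0.015 m and height (world z) of saucer below 0.003 m and angle between saucer's own z axis and vertical below 0.05 rad and linear speed of saucer below 0.01 m/s and distance of each of bottle, cup, clamp from where it was at the start of the episode below 0.015 m); the robot touches nothing.
It fails at once if the saucer is lifted off the glass (more than 8 mm) or tipped (more than 0.2 rad) (height (world z) of saucer above 0.008 m or angle between saucer's own z axis and vertical above 0.2 rad).
It fails at once if the bottle, cup or clamp is moved more than 15 mm or tipped more than 0.2 rad (distance of any of bottle, cup, clamp from where it was at the start of the episode above 0.015 m or angle between any of bottle, cup, clamp's own z axis and vertical above 0.2 rad).
It also fails if it takes over 48 s, if anything falls off the work surface, if the arm or the gripper's body presses on something with over 40 N, if the wrist force passes 120 N, or if a joint passes its speed limit or range.

## Working session

There is one attempt and no reset: what is moved stays moved. The work goes in short steps, Python scripts to look and compute and a tool call to move; the robot and the scene stay as the last step left them, time stands still between calls to the robot, and variables do not carry over. Pictures are saved under pics/ and viewed, at most 10 in all, crops included, and the job is handed in when it is done.

Besides the shell and the picture viewer there is one more tool, called after "Call:" as name(argument=value, ...), one argument or row to a line, values as JSON. arm_command: Moves the arm, as the interface text tells. Its arguments: {"type":"object","properties":{"commands":{"type":"array"},"newtons":{"type":"number"}},"required":["commands"]}

```bash
mkdir -p pics; cat > h.py <<'E'
from workcell import bot, grab_frame, ticket
import numpy as np, cv2
def cam(n):
    f=grab_frame(n); im=f["image"]; fl=im.shape[0]/2/np.tan(np.radians(f["vertical_fov"])/2)
    f["K"]=np.array([[fl,0,f["cx"]],[0,fl,f["cy"]],[0,0,1]]); f["R"]=np.array(f["R"]); f["t"]=np.array(f["t"]); return f
def w(f,u,v,z=0.):
    d=f["R"].T@np.linalg.inv(f["K"])@[u,v,1]; c=-f["R"].T@f["t"]; return c+d*(z-c[2])/d[2]
def px(f,X):
    p=f["K"]@(f["R"]@np.array(X)+f["t"]); return p[:2]/p[2]
def save(f,p): cv2.imwrite(p,f["image"][:,:,::-1])
E
python3 - <<'E'
from h import *
import pickle
s=bot.observe(); print(s["position"],s["tool_rot"],s["grip_width"],bot.pinch_z,s["clock"])
F={}
for n in("top","scene"):
    F[n]=cam(n); save(F[n],f"pics/{n}0.png"); print(n,-F[n]["R"].T@F[n]["t"],F[n]["K"][0,0])
pickle.dump(F,open("f0.pkl","wb"))
E
```

```text
[0.16410106 0.60267803 0.20322267] [-3.14043227e+00  5.50130981e-05  2.87575781e+00] 0.08568909415875786 0.0187 0.0
top [0.4597154  0.10539824 0.86047657] 414.2344278929846
scene [ 1.07503041 -0.52979343  0.61983642] 486.6890807688979
```

View pics/top0.png

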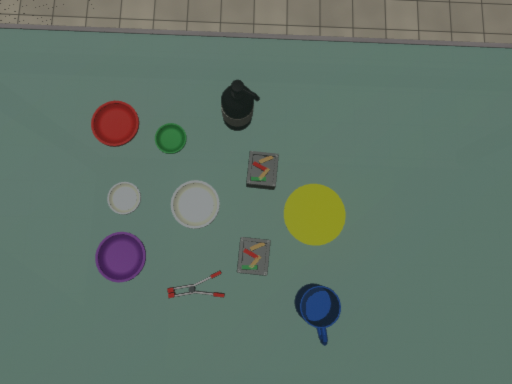

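View pics/scene0.png

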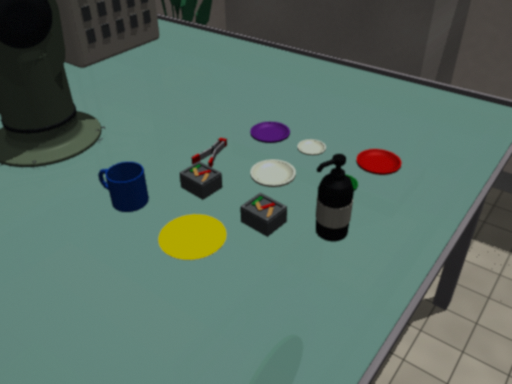

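The top view shows these saucer candidates: white large (195,204), white small (124,198), green (171,138), red (115,123) and purple (121,257). The large white one fits, because it is white and the larger of the two whites. The yellow spot is at (315,214), with the trays at (263,170) and (254,256). The scene view shows the same layout, with the saucer at (273,172).

```bash
python3 - <<'E'
from h import *
import pickle
F=pickle.load(open("f0.pkl","rb"))
f=F["top"];im=f["image"]
c=cv2.resize(im[90:315,90:360],None,fx=2.9,fy=2.6*2.9/2.6,interpolation=cv2.INTER_CUBIC)[:600]
cv2.imwrite("pics/crop0.png",c[:,:783,::-1])
def blobs(f,n):
    im=f["image"];h=cv2.cvtColor(im,cv2.COLOR_RGB2HSV)
    m={"white":(h[...,1]<60)&(h[...,2]>130),"yellow":(abs(h[...,0].astype(int)-30)<6)&(h[...,1]>180)&(h[...,2]>120)}
    for k,a in m.items():
        cs,_=cv2.findContours(a.astype(np.uint8),cv2.RETR_EXTERNAL,cv2.CHAIN_APPROX_NONE)
        for q in cs:
            if cv2.contourArea(q)<300: continue
            for z in ((0.,) if k=="yellow" else (.008,.015)):
                P=np.array([w(f,u,v,z)[:2] for u,v in cv2.convexHull(q)[:,0]],np.float32)
                (x,y),r=cv2.minEnclosingCircle(P); e=cv2.fitEllipse(P)
                print(n,k,z,cv2.boundingRect(q),"c",np.round((x,y),4),"r",round(r,4),"ell",np.round(e[0],4),np.round(e[1],3))
for n in F: blobs(F[n],n)
E
```

```text
top white 0.008 (107, 182, 33, 32) c [0.5768 0.3428] r 0.0342 ell [0.577  0.3432] [0.067 0.068]
top white 0.015 (107, 182, 33, 32) c [0.5759 0.3409] r 0.0339 ell [0.576  0.3413] [0.066 0.067]
top white 0.008 (171, 180, 49, 49) c [0.5685 0.1956] r 0.0508 ell [0.5689 0.1958] [0.1   0.101]
top white 0.015 (171, 180, 49, 49) c [0.5676 0.1948] r 0.0504 ell [0.568  0.1951] [0.099 0.1  ]
top white 0.008 (387, 0, 30, 29) c [ 1.0189 -0.2514] r 0.0465 ell [ 1.0193 -0.2483] [0.081 0.095]
top white 0.015 (387, 0, 30, 29) c [ 1.0143 -0.2485] r 0.0461 ell [ 1.0147 -0.2454] [0.08  0.094]
top white 0.008 (255, 0, 31, 24) c [1.0116 0.0473] r 0.043 ell [1.0141 0.0492] [0.078 0.085]
top white 0.015 (255, 0, 31, 24) c [1.0071 0.0478] r 0.0427 ell [1.0095 0.0497] [0.077 0.084]
top white 0.008 (122, 0, 32, 19) c [1.0051 0.3457] r 0.04 ell [1.0074 0.346 ] [0.068 0.079]
top white 0.015 (122, 0, 32, 19) c [1.0007 0.3437] r 0.0397 ell [1.0029 0.344 ] [0.067 0.078]
top yellow 0.0 (285, 185, 60, 59) c [ 0.5564 -0.0544] r 0.063 ell [ 0.5566 -0.0543] [0.125 0.125]
scene white 0.008 (392, 362, 52, 22) c [ 1.0179 -
[... 1723 characters left out ...]
[0.065 0.074]
scene white 0.008 (466, 241, 42, 32) c [1.0197 0.211 ] r 0.0394 ell [1.0203 0.2096] [0.073 0.076]
scene white 0.015 (466, 241, 42, 32) c [1.0203 0.2025] r 0.039 ell [1.021  0.2011] [0.072 0.076]
scene white 0.008 (249, 158, 48, 27) c [0.5594 0.2073] r 0.0537 ell [0.5599 0.2073] [0.105 0.106]
scene white 0.015 (249, 158, 48, 27) c [0.5653 0.1988] r 0.0531 ell [0.5657 0.1989] [0.104 0.105]
scene white 0.008 (296, 138, 31, 16) c [0.5726 0.3498] r 0.0377 ell [0.5727 0.35  ] [0.073 0.073]
scene white 0.015 (296, 138, 31, 16) c [0.5783 0.3397] r 0.0373 ell [0.5784 0.3399] [0.072 0.073]
scene yellow 0.0 (159, 215, 67, 44) c [ 0.5557 -0.0519] r 0.064 ell [ 0.556  -0.0521] [0.126 0.127]
```

View pics/crop0.png

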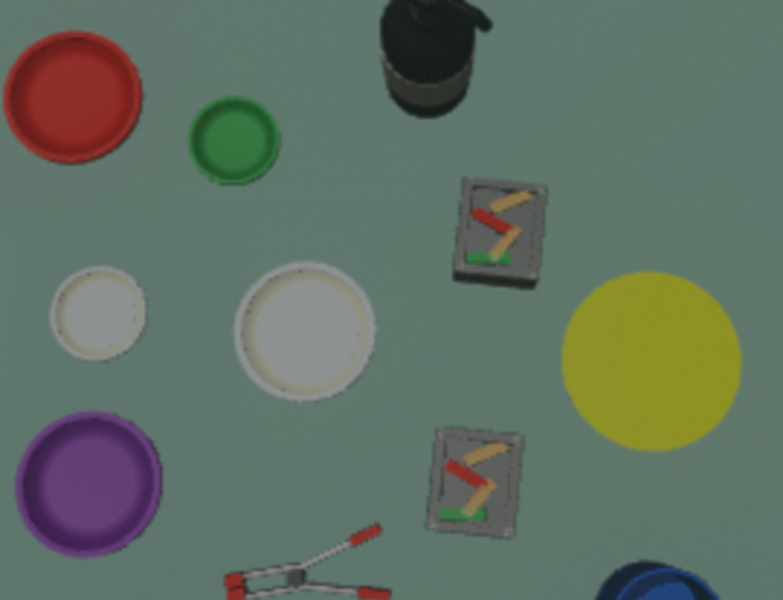

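The crop confirms it: the large white saucer is the target. It's about 100 mm across, and the small white one is about 67 mm. Next I'll fit the tray pose.

```bash
cat > tray.py <<'E'
from h import *
from scipy.optimize import minimize
import pickle
F=pickle.load(open("f0.pkl","rb"))
def box(p,s):
    c,n=np.cos(p[2]),np.sin(p[2]); R=np.array([[c,-n],[n,c]])
    return [np.r_[R@[x,s*y]+p[:2],z] for x in(-.03,.03) for y in(.053,.123) for z in(0,.04)]
def sil(f,p):
    m=np.zeros((384*4,512*4),np.uint8)
    for s in(1,-1):
        q=np.array([px(f,X) for X in box(p,s)])*4+1.5
        cv2.fillConvexPoly(m,cv2.convexHull(np.round(q).astype(np.int32)),1)
    return m
M={}
for n,f in F.items():
    im=f["image"].astype(float); glass=np.median(im[150:300,150:300].reshape(-1,3),0)
    r=im/im.sum(2,keepdims=True).clip(1); g=glass/glass.sum()
    d=(np.abs(r-g).sum(2)>.06)|(im.sum(2)<.6*glass.sum())
    M[n]=cv2.resize(d.astype(np.uint8),None,fx=4,fy=4,interpolation=cv2.INTER_NEAREST)
p0=np.array([.562,.075,-np.pi/2+.0-.1])
def cost(p,names):
    e=0
    for n in names:
        s=sil(F[n],p); roi=cv2.dilate(sil(F[n],p0),np.ones((41,41)))
        e+=((s!=M[n])&(roi>0)).sum()
    return e
for names in (["top"],["scene"],["top","scene"]):
    b=min((minimize(cost,p0+d,args=(names,),method="Nelder-Mead",options=dict(initial_simplex=p0+d+np.array([[0,0,0],[.008,0,0],[0,.008,0],[0,0,.1]]),xatol=1e-4,fatol=1)) for d in ([0,0,0],[.004,.004,.05],[-.004,.004,-.05])),key=lambda r:r.fun)
    p=b.x; print(names,p,b.fun)
c,n=np.cos(p[2]),np.sin(p[2])
for k,X in dict(sauc=(.567,.1965),pad=(.556,-.0535)).items():
    d=np.array(X)-p[:2]; print(k,d@[c,n],d@[-n,c])
E
python3 tray.py
```

```text
['top'] [ 0.55385537  0.06464752 -1.63499122] 3490.0
['scene'] [ 0.55201787  0.06786065 -1.6540784 ] 5429.0
['top', 'scene'] [ 0.55280487  0.06571363 -1.63455979] 9297.0
sauc -0.13142509880723538 0.005832546258409176
pad 0.11876777388389152 0.01078496531999463
```

Call:
arm_command(
  commands=[
    [[29,-23,0],-0.1,-0.29],
    [[29,-23,0],-0.1,-0.29],
    [[29,-23,0],-0.1,-0.29],
    [[29,-23,0],-0.1,-0.29],
    [[29,-23,0],-0.1,-0.29],
    [[29,-23,0],-0.1,-0.29],
    [[29,-23,0],-0.1,-0.29],
    [[29,-23,0],-0.1,-0.29],
    [[29,-23,0],-0.1,-0.29],
    [[29,-23,0],-0.1,-0.29],
    [[29,-23,0],-0.1,-0.29],
    [[29,-23,0],-0.1,-0.29],
    [[29,-23,0],-0.1,-0.29],
    [[29,-23,0],-0.07,-0.29],
    [[0,0,0],0,-0.29],
    [[0,0,0],0,-0.29],
  ],
)

```text
clock: 1.7
position: [0.5704, 0.2803, 0.2033]
tool_rot: [-3.141, 0.001, 1.505]
force: [0.2, 0.2, -0.4]
grip_width: 0.0551
finger_force: 0.0
```

Call:
arm_command(
  commands=[
    [[2,0,-30],0,-0.29],
    [[0,0,-30],0,-0.29],
    [[0,0,-30],0,-0.29],
    [[0,0,-30],0,-0.29],
    [[0,0,-30],0,-0.29],
    [[0,0,-25],0,-0.29],
    [[0,0,-15],0,-0.29],
    [[0,0,0],0,-0.29],
    [[0,0,0],0,-0.29],
  ],
)

```text
clock: 2.6
position: [0.5724, 0.2816, 0.0146]
tool_rot: [3.141, -0.0, 1.506]
force: [0.9, -0.3, 0.9]
grip_width: 0.0551
finger_force: 0.0
```

```bash
python3 - <<'E'
from h import *
f=cam("wrist"); save(f,"pics/w1.png"); f2=cam("scene")
cv2.imwrite("pics/s1.png",cv2.resize(f2["image"][60:260,150:400,::-1],None,fx=3,fy=3)); print(bot.observe()["position"])
E
```

```text
[0.57281307 0.28158225 0.01518794]
```

View pics/s1.png

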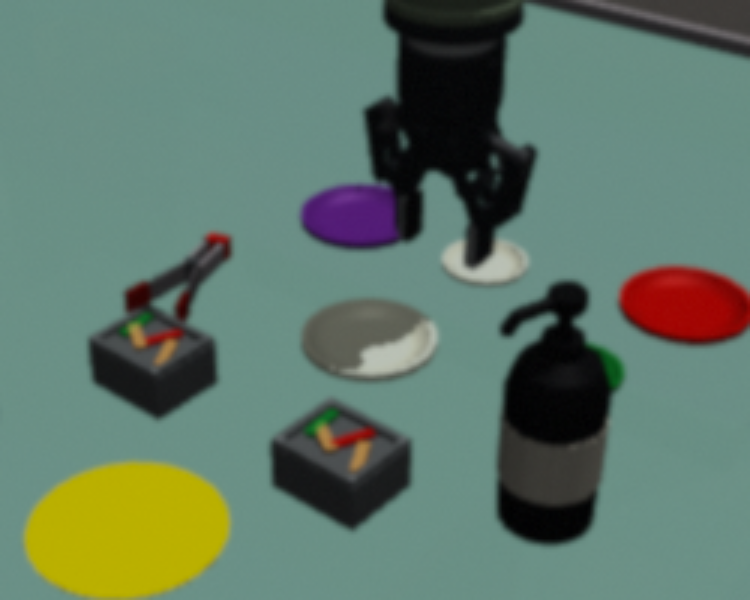

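The view shows the fingers standing clear of the glass between the two white saucers, and the way to the large one at about (370,338) is free. Next is a gentle touch test for the true tip height.

Call:
arm_command(
  commands=[
    [[0,0,-4],0,-0.29],
    [[0,0,-4],0,-0.29],
    [[0,0,-3],0,-0.29],
    [[0,0,0],0,-0.29],
    [[0,0,0],0,-0.29],
  ],
)

```text
clock: 3.2
position: [0.5722, 0.281, 0.0027]
tool_rot: [-3.141, 0.0, 1.506]
force: [-0.7, 0.5, 0.6]
grip_width: 0.0551
finger_force: 0.0
```

Call:
arm_command(
  commands=[
    [[0,0,-3],0,-0.29],
    [[0,0,0],0,-0.29],
    [[0,0,0],0,-0.29],
  ],
)

```text
clock: 3.5
position: [0.5722, 0.281, -0.0003]
tool_rot: [-3.141, 0.0, 1.506]
force: [-0.2, 0.5, 0.6]
grip_width: 0.0551
finger_force: 0.0
```

Call:
arm_command(
  commands=[
    [[0,0,-2],0,-0.29],
    [[0,0,0],0,-0.29],
    [[0,0,0],0,-0.29],
  ],
)

```text
clock: 3.8
position: [0.5722, 0.281, -0.0023]
tool_rot: [-3.141, 0.0, 1.506]
force: [0.1, -0.0, -0.3]
grip_width: 0.0551
finger_force: 0.0
```

Call:
arm_command(
  commands=[
    [[0,0,-2],0,-0.29],
    [[0,0,0],0,-0.29],
    [[0,0,0],0,-0.29],
  ],
)

```text
clock: 4.1
position: [0.5721, 0.281, -0.0043]
tool_rot: [-3.141, 0.0, 1.506]
force: [0.6, 0.3, -0.6]
grip_width: 0.055
finger_force: 0.0
```

Call:
arm_command(
  commands=[
    [[0,0,-2],0,-0.29],
    [[0,0,0],0,-0.29],
    [[0,0,0],0,-0.29],
  ],
)

```text
clock: 4.4
position: [0.5722, 0.281, -0.0063]
tool_rot: [-3.141, 0.0, 1.506]
force: [-0.3, 0.3, -0.3]
grip_width: 0.0553
finger_force: 0.0
```

Call:
arm_command(
  commands=[
    [[0,0,-1],0,-0.29],
    [[0,0,0],0,-0.29],
    [[0,0,0],0,-0.29],
  ],
)

```text
clock: 4.7
position: [0.5722, 0.281, -0.0072]
tool_rot: [-3.142, 0.0, 1.506]
force: [-0.4, 0.4, -0.1]
grip_width: 0.0548
finger_force: 0.0
```

Call:
arm_command(
  commands=[
    [[0,0,-1],0,-0.29],
    [[0,0,0],0,-0.29],
    [[0,0,0],0,-0.29],
  ],
)

```text
clock: 5.0
position: [0.5722, 0.281, -0.0083]
tool_rot: [-3.142, 0.0, 1.506]
force: [-0.7, -0.5, -0.5]
grip_width: 0.055
finger_force: 0.0
```

Call:
arm_command(
  commands=[
    [[0,0,4],0,-0.29],
    [[0,-10,0],0,-0.29],
    [[-1,-10,0],0,-0.29],
    [[-1,-10,0],0,-0.29],
    [[-1.2,-6,0],0,-0.29],
    [[-1.2,-6,0],0,-0.29],
    [[-1.2,-6,0],0,-0.29],
    [[-1.2,-6,0],0,-0.29],
    [[-1.2,-6,0],0,-0.29],
    [[-1.2,-6,0],0,-0.29],
    [[0,0,0],0,-0.29],
  ],
)

```text
clock: 6.1
position: [0.563, 0.214, -0.0042]
tool_rot: [-3.142, 0.0, 1.505]
force: [-0.5, -0.1, -0.2]
grip_width: 0.0553
finger_force: 0.0
```

```bash
python3 - <<'E'
from h import *
T=np.array([.5532,.0655]);d=np.array([-.0640,-.998]);l=np.array([.998,-.064])
a=[]
for n in("top","scene"):
    f=cam(n); im=f["image"]
    s=3 if n=="top" else 3
    u,v=px(f,[.555,.12,0]).astype(int); y,x=max(0,v-60),max(0,u-66)
    a.append(cv2.resize(im[y:y+133,x:x+133],(399,399),interpolation=cv2.INTER_CUBIC)); print(n,x,y)
cv2.imwrite("pics/p2.png",np.hstack(a)[:,:,::-1])
p=bot.observe()["position"];q=p[:2]-T;print(p,q@d,q@l)
E
```

```text
top 165 151
scene 180 131
[ 0.56308169  0.21511749 -0.00416927] -0.14995068061094752 0.0002864077782089567
```

View pics/p2.png

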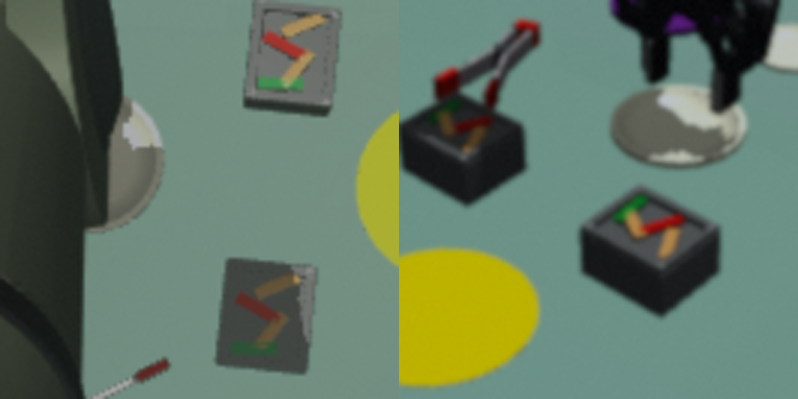

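The saucer's right edge hasn't moved (top px about 219), and the fingertips are drawn over its rim, so the tips are higher than I assumed. I'll compute how high.

```bash
python3 - <<'E'
from h import *
import pickle
f=pickle.load(open("f0.pkl","rb"))["scene"]
T=np.array([.5632,.2151]);l=np.array([.998,-.064])
for u,v in((287.7,167),(265.3,157.7)):
    for z in(0,.01,.02,.03): 
        q=w(f,u,v,z)[:2]-T; print(u,z,"lat",np.round(q@l,4),"along",np.round(q@[-.064,-.998],4))
print(bot.observe()["force"],bot.observe()["qpos"])
E
```

```text
287.7 0 lat 0.0071 along -0.0346
287.7 0.01 lat 0.016 along -0.0226
287.7 0.02 lat 0.0249 along -0.0106
287.7 0.03 lat 0.0338 along 0.0015
265.3 0 lat -0.0573 along -0.0322
265.3 0.01 lat -0.0473 along -0.0202
265.3 0.02 lat -0.0374 along -0.0082
265.3 0.03 lat -0.0275 along 0.0038
[-0.84439976 -0.23071777  0.17957052] [-0.63010183  0.78841473  0.24659827  1.79935659 -0.31557479  0.59224187
 -0.25510817]
```

Tips are symmetric at about 27 mm height, so they passed over the saucer without touching it. I'll back off, then probe down to the glass.

Call:
arm_command(
  commands=[
    [[2,22,0],0,-0.29],
    [[2,22,0],0,-0.29],
    [[2,22,0],0,-0.29],
    [[2,0,-4],0,-0.29],
    [[0,0,-4],0,-0.29],
    [[0,0,-4],0,-0.29],
    [[0,0,0],0,-0.29],
    [[0,0,0],0,-0.29],
  ],
)

```text
clock: 7.0
position: [0.571, 0.2804, -0.0163]
tool_rot: [-3.141, 0.0, 1.505]
force: [0.1, 0.3, -0.2]
grip_width: 0.055
finger_force: 0.0
```

Call:
arm_command(
  commands=[
    [[0,0,-3],0,-0.29],
    [[0,0,0],0,-0.29],
    [[0,0,0],0,-0.29],
  ],
)

```text
clock: 7.3
position: [0.571, 0.281, -0.0192]
tool_rot: [-3.142, -0.0, 1.506]
force: [-0.1, -0.2, -0.1]
grip_width: 0.055
finger_force: 0.0
```

Call:
arm_command(
  commands=[
    [[0,0,-2],0,-0.29],
    [[0,0,0],0,-0.29],
    [[0,0,0],0,-0.29],
  ],
)

```text
clock: 7.6
position: [0.571, 0.281, -0.0213]
tool_rot: [-3.141, 0.0, 1.506]
force: [-0.1, -0.0, 0.0]
grip_width: 0.0551
finger_force: 0.0
```

```bash
python3 - <<'E'
from h import *
f=cam("scene"); im=f["image"]
cv2.imwrite("pics/p3.png",cv2.resize(im[100:200,230:340,::-1],None,fx=6,fy=6,interpolation=cv2.INTER_CUBIC))
print(bot.observe()["position"],bot.observe()["force"])
E
```

```text
[ 0.57101098  0.28104229 -0.0212013 ] [-0.60318767  0.20041213  0.61375362]
```

View pics/p3.png

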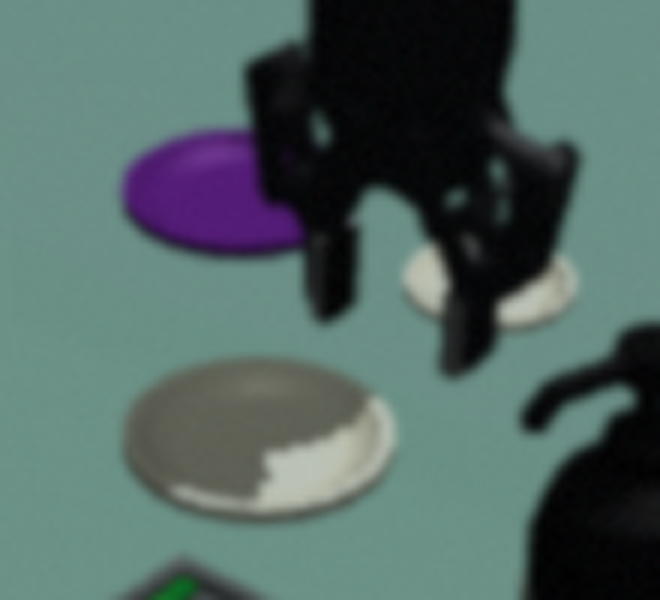

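The picture shows the tips at (455,377) and (322,322) in the crop, which is px (305.8,162.8) and (283.7,153.7). The linkage elbows sit well above them.

```bash
python3 - <<'E'
from h import *
import pickle
f=pickle.load(open("f0.pkl","rb"))["scene"]
T=np.array([.571,.281]);l=np.array([.998,-.064])
for u,v in((305.8,162.8),(283.7,153.7)):
    for z in(0,.005,.01,.015,.02): 
        q=w(f,u,v,z)[:2]-T; print(u,z,"lat",np.round(q@l,4),"along",np.round(q@[-.064,-.998],4))
E
```

```text
305.8 0 lat 0.025 along -0.0088
305.8 0.005 lat 0.0293 along -0.0024
305.8 0.01 lat 0.0336 along 0.0039
305.8 0.015 lat 0.0379 along 0.0102
305.8 0.02 lat 0.0421 along 0.0166
283.7 0 lat -0.0384 along -0.0073
283.7 0.005 lat -0.0336 along -0.001
283.7 0.01 lat -0.0288 along 0.0053
283.7 0.015 lat -0.024 along 0.0117
283.7 0.02 lat -0.0192 along 0.018
```

Call:
arm_command(
  commands=[
    [[0,0,-3],0,-0.29],
    [[0,0,0],0,-0.29],
    [[0,0,0],0,-0.29],
  ],
)

```text
clock: 7.95
position: [0.5709, 0.281, -0.0243]
tool_rot: [-3.141, 0.0, 1.506]
force: [0.3, -0.3, -0.2]
grip_width: 0.0549
finger_force: 0.0
```

Call:
arm_command(
  commands=[
    [[0,0,-2],0,-0.29],
    [[0,0,0],0,-0.29],
    [[0,0,0],0,-0.29],
  ],
)

```text
clock: 8.25
position: [0.571, 0.281, -0.0262]
tool_rot: [-3.142, 0.0, 1.506]
force: [0.4, 0.3, -0.0]
grip_width: 0.0551
finger_force: 0.0
```

Call:
arm_command(
  commands=[
    [[0,0,-2],0,-0.29],
    [[0,0,0],0,-0.29],
    [[0,0,0],0,-0.29],
  ],
)

```text
clock: 8.55
position: [0.571, 0.281, -0.0283]
tool_rot: [-3.142, 0.0, 1.506]
force: [-0.1, 0.3, 0.2]
grip_width: 0.0549
finger_force: 0.0
```

Call:
arm_command(
  commands=[
    [[0,0,-2],0,-0.29],
    [[0,0,0],0,-0.29],
    [[0,0,0],0,-0.29],
  ],
)

```text
clock: 8.85
position: [0.5709, 0.281, -0.0303]
tool_rot: [-3.141, 0.0, 1.506]
force: [0.3, 0.6, -1.3]
grip_width: 0.0549
finger_force: 0.0
```

Call:
arm_command(
  commands=[
    [[0,0,-1],0,-0.29],
    [[0,0,0],0,-0.29],
    [[0,0,0],0,-0.29],
  ],
)

```text
clock: 9.15
position: [0.571, 0.281, -0.0312]
tool_rot: [-3.142, 0.0, 1.506]
force: [-0.9, -0.2, -0.8]
grip_width: 0.0551
finger_force: 0.0
```

Call:
arm_command(
  commands=[
    [[0,0,-1],0,-0.29],
    [[0,0,0],0,-0.29],
    [[0,0,0],0,-0.29],
  ],
)

```text
clock: 9.45
position: [0.5711, 0.2811, -0.0315]
tool_rot: [3.141, -0.0, 1.506]
force: [-3.5, -1.6, 14.2]
grip_width: 0.0552
finger_force: 7.2
```

Glass contact is at TCP z = -31.5 mm. I'll raise 6 mm and push.

Call:
arm_command(
  commands=[
    [[0.5,0,6],0,-0.29],
    [[0,-10,0],0,-0.29],
    [[-0.5,-10,0],0,-0.29],
    [[-0.5,-10,0],0,-0.29],
    [[-1.2,-6,0],0,-0.29],
    [[-1.2,-6,0],0,-0.29],
    [[-1.2,-6,0],0,-0.29],
    [[-1.2,-6,0],0,-0.29],
    [[-1.2,-6,0],0,-0.29],
    [[-1.2,-6,0],0,-0.29],
    [[0,0,0],0,-0.29],
  ],
)

```text
clock: 10.55
position: [0.5632, 0.2139, -0.0262]
tool_rot: [-3.141, 0.0, 1.505]
force: [0.4, -0.3, 0.5]
grip_width: 0.055
finger_force: 0.0
```

```bash
cat > look.py <<'E'
from h import *
import sys
from scipy.optimize import least_squares
T=np.array([.5532,.0655]);d=np.array([-.0640,-.998]);l=np.array([.998,-.064])
p=bot.observe()["position"];q=p[:2]-T;print("tool s,lat",q@d,q@l,bot.observe()["force"])
a=[]
for n in("scene","top"):
    f=cam(n); im=f["image"]
    a.append(im[60:320,130:390] if n=="top" else im[100:360,100:360])
    h=cv2.cvtColor(im,cv2.COLOR_RGB2HSV)
    m=((h[...,1]<60)&(h[...,2]>75)).astype(np.uint8)   # white incl. shaded
    cs,_=cv2.findContours(m,cv2.RETR_EXTERNAL,cv2.CHAIN_APPROX_NONE)
    for c in cs:
        if cv2.contourArea(c)<250: continue
        P=np.array([w(f,u,v,.014)[:2] for u,v in cv2.convexHull(c)[:,0]])
        if not(.46<P[:,0].mean()<.65 and -.15<P[:,1].mean()<.25): continue
        r=least_squares(lambda k:np.hypot(*(P-k).T)-.05,P.mean(0),loss="soft_l1",f_scale=.002)
        z=r.x-T; print(n,"saucer",np.round(r.x,4),"s,lat",np.round([z@d,z@l],4),"rms",np.sqrt((r.fun**2).mean()).round(4),len(P))
if len(sys.argv)>1: cv2.imwrite(sys.argv[1],cv2.resize(np.hstack(a)[:,:,::-1],None,fx=1.5,fy=1.5))
E
python3 look.py pics/p4.png
```

```text
tool s,lat -0.1487517857669195 0.0004772341493721448 [ 0.40266866 -0.30145752  0.47900596]
scene saucer [0.5581 0.1652] s,lat [-0.0998 -0.0015] rms 0.0282 15
top saucer [0.3791 0.2092] s,lat [-0.1323 -0.183 ] rms 0.612 5
```

View pics/p4.png

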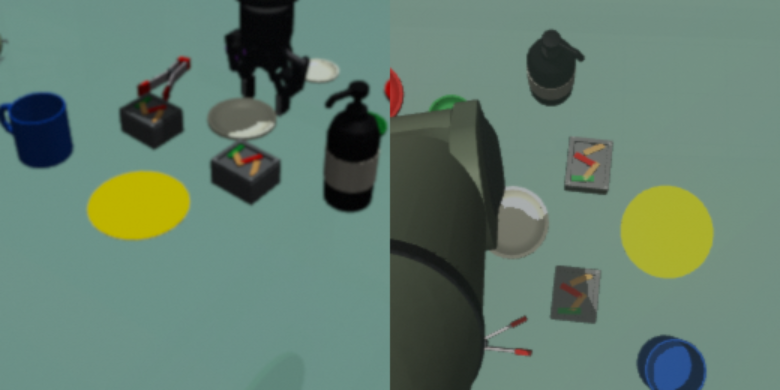

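The saucer is now centred at about s = -98 mm, lat ≈ 0, in front of the gap. Next I'll push it into the gap.

Call:
arm_command(
  commands=[
    [[-0.5,-8,0],0,-0.29],
    [[-0.5,-8,0],0,-0.29],
    [[-0.5,-8,0],0,-0.29],
    [[-0.5,-8,0],0,-0.29],
    [[-0.5,-8,0],0,-0.29],
    [[-0.5,-8,0],0,-0.29],
    [[-0.5,-8,0],0,-0.29],
    [[-0.5,-8,0],0,-0.29],
    [[0,0,0],0,-0.29],
  ],
)

```text
clock: 11.55
position: [0.5593, 0.1494, -0.0262]
tool_rot: [-3.141, 0.001, 1.504]
force: [0.6, 0.6, -1.2]
grip_width: 0.0551
finger_force: 0.0
```

```bash
python3 look.py
```

```text
tool s,lat -0.08414077747189737 0.0007197890856509515 [ 0.55708616  0.57632752 -1.23907687]
scene saucer [0.5557 0.0972] s,lat [-0.0318  0.0004] rms 0.0262 18
top saucer [0.5974 0.0706] s,lat [-0.008   0.0437] rms 0.6218 4
```

Call:
arm_command(
  commands=[
    [[-0.6,-8,0],0,-0.29],
    [[-0.6,-8,0],0,-0.29],
    [[-0.6,-8,0],0,-0.29],
    [[-0.6,-8,0],0,-0.29],
    [[-0.5,-8,0],0,-0.29],
    [[0,0,0],0,-0.29],
  ],
)

```text
clock: 12.25
position: [0.5564, 0.1093, -0.0262]
tool_rot: [-3.141, 0.001, 1.504]
force: [-0.2, -0.7, -0.2]
grip_width: 0.0553
finger_force: 0.0
```

```bash
python3 look.py
```

```text
tool s,lat -0.04392986360576237 0.0003486539351213064 [-0.21607405 -0.69621479 -0.17047991]
scene saucer [0.5566 0.0634] s,lat [0.0019 0.0035] rms 0.0307 15
top saucer [0.5974 0.0706] s,lat [-0.008   0.0437] rms 0.6218 4
```

Call:
arm_command(
  commands=[
    [[-0.5,-8,0],0,-0.29],
    [[-0.5,-8,0],0,-0.29],
    [[-0.5,-8,0],0,-0.29],
    [[-0.5,-8,0],0,-0.29],
    [[-0.5,-8,0],0,-0.29],
    [[-0.5,-8,0],0,-0.29],
    [[-0.5,-8,0],0,-0.29],
    [[-0.5,-8,0],0,-0.29],
    [[0,0,0],0,-0.29],
  ],
)

```text
clock: 13.25
position: [0.5523, 0.0455, -0.0262]
tool_rot: [-3.142, 0.001, 1.504]
force: [-0.1, 0.1, 0.2]
grip_width: 0.0549
finger_force: 0.0
```

```bash
python3 look.py pics/p5.png
```

```text
tool s,lat 0.020009389614401085 0.00041816564301840026 [-0.08288157  0.1415092   0.22966657]
scene saucer [ 0.5496 -0.0054] s,lat [0.071 0.001] rms 0.0187 21
top saucer [0.5974 0.0706] s,lat [-0.008   0.0437] rms 0.6218 4
```

View pics/p5.png

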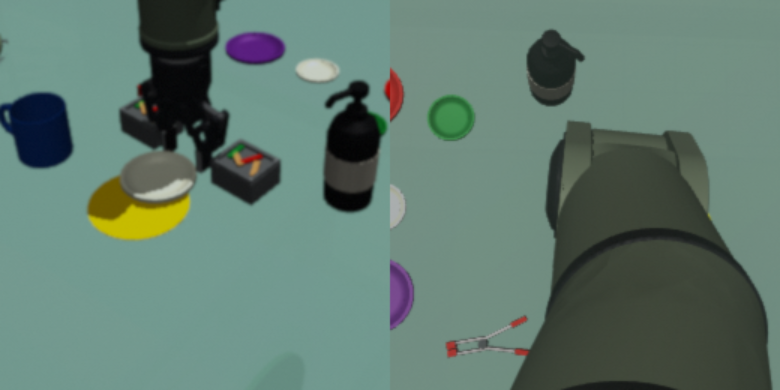

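The saucer is through the gap at about (0.550,-0.005). Now a slow final push onto the spot at (0.556,-0.0535).

Call:
arm_command(
  commands=[
    [[0.2,-5,0],0,-0.29],
    [[0.2,-5,0],0,-0.29],
    [[0.6,-5,0],0,-0.29],
    [[0.8,-5,0],0,-0.29],
    [[0.8,-5,0],0,-0.29],
    [[0.8,-5,0],0,-0.29],
    [[0.8,-5,0],0,-0.29],
    [[0.8,-5,0],0,-0.29],
    [[0.5,-3,0],0,-0.29],
    [[0.2,-2,0],0,-0.29],
    [[0,-1,0],0,-0.29],
    [[0,0,0],0,-0.29],
  ],
)

```text
clock: 14.55
position: [0.5581, 0.001, -0.0262]
tool_rot: [3.142, 0.0, 1.506]
force: [0.3, -0.3, -0.5]
grip_width: 0.0551
finger_force: 0.0
```

```bash
python3 look.py
```

```text
tool s,lat 0.06408601225722692 0.009030445181362557 [ 0.33793794 -0.34758733 -0.46750955]
scene saucer [ 0.5515 -0.0609] s,lat [0.1263 0.0064] rms 0.0114 28
scene saucer [0.6258 0.0876] s,lat [-0.0267  0.071 ] rms 0.0081 10
top saucer [0.3856 0.234 ] s,lat [-0.1574 -0.178 ] rms 0.6156 5
```

Call:
arm_command(
  commands=[
    [[0,5,0],0,-0.29],
    [[0,7,0],0,-0.29],
    [[0,0,15],0,-0.29],
    [[0,0,30],0,-0.29],
    [[0,0,35],0,-0.29],
    [[0,0,35],0,-0.29],
    [[0,0,35],0,-0.29],
    [[0,0,35],0,-0.29],
    [[0,30,20],0,-0.29],
    [[0,35,0],0,-0.29],
    [[0,35,0],0,-0.29],
    [[0,35,0],0,-0.29],
    [[0,35,0],0,-0.29],
    [[0,35,0],0,-0.29],
    [[0,35,0],0,-0.29],
    [[0,30,0],0,-0.29],
    [[0,0,0],0,-0.29],
  ],
)

```text
clock: 16.35
position: [0.5568, 0.2878, 0.1795]
tool_rot: [-3.141, -0.002, 1.511]
force: [0.3, -0.3, -1.0]
grip_width: 0.0551
finger_force: 0.0
```

```bash
python3 look.py pics/p6.png
```

```text
tool s,lat -0.2221193581192329 -0.010665102488877717 [ 0.28531184 -0.27667112 -0.95690005]
scene saucer [ 0.5541 -0.0484] s,lat [0.1136 0.0082] rms 0.0033 27
top saucer [0.5591 0.2852] s,lat [-0.2196 -0.0082] rms 0.5935 5
```

View pics/p6.png

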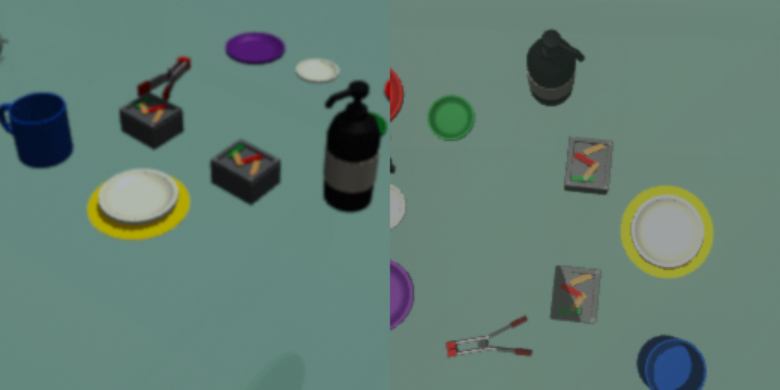

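The top view shows the saucer at (668,231), centred on the spot at (667,231). The bottle, cup and clamp are where they started and the arm is clear, so I'm handing in.

```bash
python3 -c "
from workcell import ticket
print(ticket.job_done())"
```

```text
the job is handed in; nothing more can be done
None
```

The white saucer was pushed flat through the gap and now lies centred on the yellow spot to within a few millimetres by the last top view; the bottle, cup and clamp show no shift in that view, the arm is clear, and the job was handed in at about 16 s (no verdict returned).

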